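# Close up a row of model houses in the gluing jig

## Robot

A 6-joint arm with a two-finger parallel gripper is mounted at the origin on a cart in front of the work surface, level with it; the furniture and walls round the work are solid. World frame = base frame: x ahead of the robot, y to its left, z up, the work surface at z = 0. Lengths are in mm, angles in rad, forces in N, time in s.
With the tool pointing down it reaches from about 350 to 950 mm from the base axis. Payload 17.4 kg.
Tool frame: the origin (TCP) lies between the finger pads; the fingertips stand tips_ahead ahead of it and the grasp point (between the pads) lies 3 mm ahead of it (tips_ahead is the distance from the TCP to the fingertips, in mm); z points along the fingers, y is the direction in which the jaws open and shut (so a half turn about z gives the same grasp; the last joint's range is limited). The gripper opens to 93 mm and grips with 3 to 60 N. Pads are 15 mm wide; open, the fingers measure 128 mm over their backs; the gripper's body (75 mm by 188 mm) begins 65 mm behind the grasp point.
Start: joints at [1.109, 0.116, 1.442, -0, 1.584, -0.038], TCP at [277.587, 615.287, 217.146] pointing down, gripper open.
Joint ranges: [-2.83, 2.83], [-0.83, 2.19], [0.07, 2.5], [-1.14, 4.28], [0.01, 3], [-2.97, 2.97]. Speed limits (rad/s): [1.89, 1.89, 2.22, 3.14, 3.14, 3.14].

## Interface

Orientations are given as a unit quaternion [w, x, y, z].
In Python, from rig import * gives the robot as it stands.
- The arm moves only by the tool carry_out, never from a script. Its argument "series" is a list that holds one entry, the list of rows, each a list of 5 numbers: the closure in counts, from 0 (fully open) to 255 (shut), then the shift along the tool's x, y, z in m, then the turn about the tool's z in rad. A call has exactly 8 rows; each row shifts and turns the commanded pose from where the row before left it, along the tool's axes as they then stand; what a row does not reach is not made up. A row lasts 1/10 s, in which the tool goes at most 50 mm and 8.59 degrees, less where a joint would pass 70% of its speed; a pose out of reach is approached as far as the arm can. A call is refused whole if a number of a shift passes 0.05 or a number of a turn 0.15, either way. A call with a gripper value outside its range is refused whole. The fingers move at their own pace and stop on an object; "grip_force" is the grip in N (left out, the last holds). Time passes only in rows, so rows that do not move let the fingers close, or fill a call up. It gives the time, the measured TCP pose, the force and the opening at its end, in the units of the state.
- state(): the state, without advancing time (a new reading comes with each control period).
- get_image(name): name is "side" or "top"; returns the picture (400x640x3 uint8, blue, green, red); there is no depth.
- camera_info(name): a dict with "mtx" (3x3 intrinsics, pixels), "origin" and "rotation" of the camera in the world. Camera axes: x right, y down, z forward; pixel columns grow to the right and rows downward; lengths in mm; the calibration is good to about 2 mm. A picture is of the moment at which its call begins. camera_info takes no time and is no camera call.
- close_job(): hands the job in, once; it reports no verdict.
The state is a dict: "time_s": time; "qpos": joint angles; "qvel": joint speeds; "tau": joint torques, N m; "ee_pos": TCP position; "tool_rot": TCP orientation; "ft_force": force on the tool from outside, world axes, zero at the start; "ft_torque": the same for the moment, N m; "grip_width": finger opening in mm.
Only numpy, scipy, OpenCV 4.12 (cv2) and the standard library are available. Lean on these libraries where they do the work, as an engineer would, in place of code of your own. Each camera call takes 0.05 s, during which the arm holds its last target. There are 200 camera calls.

## Task

Close up the row of model houses in the gluing jig: butt the tall cream house against the unpainted house fixed at the end, stand the red house from the table next to it, butted against the tall one, and slide the blue end stop up against the red house so that no gap is left anywhere in the row. Both houses must stand upright on the board, squarely with their fronts against the front rail. Leave the other things on the table where they are, and let go of everything.

Things in the scene. Friction and masses are not known exactly. Their poses are not given: they have to be found in the camera images.
- jig: Fixed gluing jig: plywood board 110 (x) x 310 (y) x 12 mm, origin at the centre of its underside, z up. A wooden rail along the front (-x) edge, 12 mm wide, stands 10 mm above the board; its inner face is at x = -35 mm. The row runs along y: the unpainted house is fixed at the +y end, front against the rail, its free side (eaves) at y = +81.5 mm; the blue stop slides at the -y end.
- house_tall_mid (a point): Tall cream house with red roof, 0.26 kg, loose on the jig board: 49 (x) x 43 (y) x 129 mm. Point on its axis half-way up (64.5 mm); -x out of the front, z up. Upright flat walls to 92 mm up: front x = -22.5, back x = +23, sides y = +-20 mm; eaves y = +-21.4 mm above. Touching the fixed house, this point is at jig y = 61 mm.
- house_tall_front (a point): Point on the front wall of the tall cream house, 30 mm above its underside, in the middle of its width.
- house_red_mid (a point): All-red house, 0.18 kg, at first on the table: 47 (x) x 32 (y) x 100 mm. Point on its axis half-way up (50 mm); -x out of the front, z up. Front wall x = -21.6 mm (to 94 mm up), back wall x = +22 mm (to 71 mm up), sides y = +-14.6 mm; eaves 71 to 90 mm up at x = +23.4, y = +-15.9 mm. Touching the tall house, the axes of the two are 36 mm apart.
- house_red_front (a point): Point on the front wall of the red house, 30 mm above its underside, in the middle of its width.
- stop (a joint): Slide of the blue end stop, m: 0 = far (-y) end of the jig, growing towards the houses (jig +y), at most 0.125. Friction 2.5 N; stays where left. Its face is at jig y = -0.105 m + this value; about 0.114 when closed on a tight row.
- stop_grip (a point): Place to grip the blue end stop: an upright block 36 (jig x) x 24 (jig y) mm, 94 mm high above the board, on a dark foot 56 x 24 x 18 mm. The point is on the block's axis, 70 mm above the board. Axes as the jig's.
- stop_face (a point): Point on the face of the blue end stop that meets the houses (12 mm in jig +y from its axis), 80 mm above the board.
- house_plain: Unpainted plaster house fixed to the jig, 53 (x) x 61 (y) x 72 mm high; origin at the centre of its underside (12 mm above the table), axes as the jig's, front to -x.
- amber_jar: Small glass jar with amber varnish, 57 x 57 x 65 mm, a loose bystander; origin at the centre of its underside.
- relief_a: Flat unpainted plaster relief, 52 x 78 x 13 mm, a loose bystander; origin at the centre of its underside.
- clay_cross: Unpainted clay cross, 46 x 44 x 8 mm, a loose bystander; origin at the centre of its underside.
- facade_1: Red-painted plaster facade lying on its back, 29 x 60 x 12 mm, a loose bystander; origin at the centre of its underside.
- brush_6: Paint brush with a red handle, 161 mm long, a loose bystander; origin at the centre of its underside.
Things that resemble listed ones, but are neither listed nor needed, are in the scene too. What is shaped like the part that bears house_tall_mid but purple or yellow is not meant.

How it is judged (in metres and radians):
At the end, for the whole second after the job is handed in: Tall and red house upright (0.06 rad) on the jig board, square to it (0.07 rad), front walls within 3.5 mm of the rail's inner face; gaps fixed house - tall house - red house - blue stop each at most about 2.5 mm; all at rest (x of house_tall_front in the frame of jig between -0.0385 and -0.0315 m and z of house_tall_mid in the frame of jig between 0.0725 and 0.0805 m and angle between each of house_tall_mid, house_red_mid's own z axis and vertical below 0.06 rad and angle between the x axis of each of house_tall_mid, house_red_mid and the x axis of jig, either way round below 0.07 rad and linear speed of each of house_tall, house_red below 0.01 m/s and x of house_red_front in the frame of jig between -0.0385 and -0.0315 m and z of house_red_mid in the frame of jig between 0.058 and 0.066 m and y of house_tall_mid in the frame of jig between 0.0586 and 0.066 m and y of house_red_mid in the frame of house_tall_mid between -0.039 and -0.03 m and y of stop_face in the frame of house_red_mid between -0.0186 and -0.01 m); the robot touches nothing.
It fails at once if the amber jar bystander is shifted by more than 20 mm (distance of amber_jar from where it was at the start of the episode above 0.02 m).
It fails at once if the relief bystander is shifted by more than 20 mm (distance of relief_a from where it was at the start of the episode above 0.02 m).
It fails at once if the clay bystander is shifted by more than 20 mm (distance of clay_cross from where it was at the start of the episode above 0.02 m).
It fails at once if the facade bystander is shifted by more than 20 mm (distance of facade_1 from where it was at the start of the episode above 0.02 m).
It fails at once if the brush bystander is shifted by more than 20 mm (distance of brush_6 from where it was at the start of the episode above 0.02 m).
It also fails if it takes over 64 s, if anything falls off the work surface, if the arm or the gripper's body presses on something with over 40 N, if the wrist force passes 120 N, or if a joint passes its speed limit or range.

## Working session

There is one attempt and no reset: what is moved stays moved. The work goes in short steps, Python scripts to look and compute and a tool call to move; the robot and the scene stay as the last step left them, time stands still between calls to the robot, and variables do not carry over. Pictures are saved under pics/ and viewed, about 8 in all and at most 12, crops included, and the job is handed in when it is done.

Besides the shell and the picture viewer there is one more tool, called after "Call:" as name(argument=value, ...), one argument or row to a line, values as JSON. carry_out: Moves the arm, as the interface text tells. Its arguments: {"type":"object","properties":{"series":{"type":"array","items":{"type":"array","items":{"type":"array","items":{"type":"number"}}}},"grip_force":{"type":"number"}},"required":["series"]}

```bash
ls; mkdir -p pics; python3 - <<'E'
from rig import *
import cv2
s=state();print(s)
for n in("side","top"):
    c=camera_info(n);print(n,c)
    cv2.imwrite(f"pics/{n}0.png",get_image(n))
E
```

```text
pics
{'time_s': 0.0, 'qpos': array([ 1.10923956e+00,  1.16462798e-01,  1.44226863e+00, -5.40945267e-06,
        1.58400995e+00, -3.77891260e-02]), 'qvel': array([-5.92260929e-05, -1.26974127e-03,  2.28497464e-04, -6.62398480e-05,
        2.61464635e-03,  3.71263649e-04]), 'tau': array([ 5.85166155e-03, -7.21275973e+01, -6.22601295e+01,  7.82247609e-02,
        2.39062461e-02, -1.09354853e-04]), 'ee_pos': array([277.46640967, 615.10130095, 216.41872917]), 'tool_rot': array([-1.39297483e-04,  2.10301963e-01,  9.77636310e-01, -5.57223982e-04]), 'ft_force': array([ 0.00217723,  0.82319471, -0.05104416]), 'ft_torque': array([-0.04160378,  0.03081319,  0.00042975]), 'grip_width': 92.85577745914395}
side {'mtx': array([[399.56021371,   0.        , 321.27552238],
       [  0.        , 399.56021371, 209.7343402 ],
       [  0.        ,   0.        ,   1.        ]]), 'origin': array([ 467.92113492, 1062.11071099,  482.53306084]), 'rotation': array([ 0.00998863, -0.03697499,  0.84312436, -0.53635286])}
top {'mtx': array([[451.69195456,   0.        , 322.0446117 ],
       [  0.        , 451.69195456, 196.58644729],
       [  0.        ,   0.        ,   1.        ]]), 'origin': array([ 342.14526104,  174.88001143, 1371.0772299 ]), 'rotation': array([ 0.05136105, -0.69550442,  0.71523863, -0.04549005])}
```

View pics/side0.png

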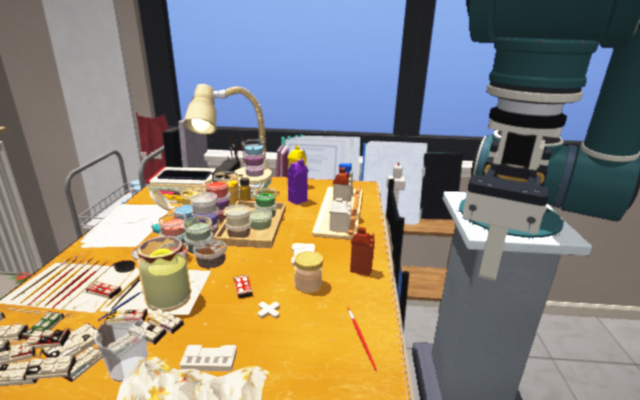

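View pics/top0.png

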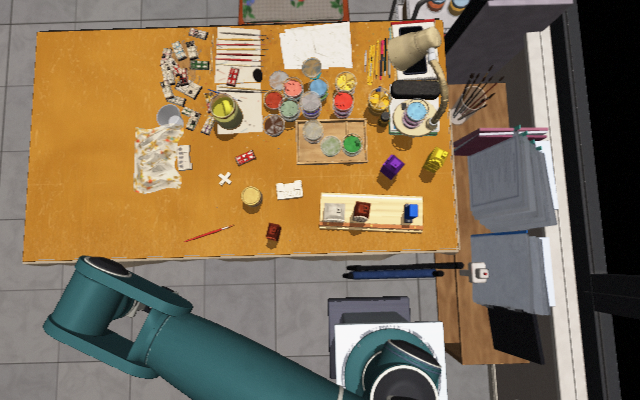

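```bash
cat > h.py <<'E'
from rig import *
import cv2, numpy as np
from scipy.spatial.transform import Rotation as R
C={n:camera_info(n) for n in("side","top")}
def rot(q): return R.from_quat(np.r_[q[1:],q[0]])
def ray(n,u,v):
    c=C[n];d=rot(c["rotation"]).apply(np.linalg.inv(c["mtx"])@[u,v,1.]);return c["origin"],d/np.linalg.norm(d)
def onz(n,u,v,z):
    o,d=ray(n,u,v);return o+d*(z-o[2])/d[2]
def proj(n,p):
    c=C[n];q=rot(c["rotation"]).inv().apply(np.asarray(p,float)-c["origin"]);x=(c["mtx"]@np.atleast_2d(q).T).T;return x[:,:2]/x[:,2:]
def tri(a,b):
    (o1,d1),(o2,d2)=ray(*a),ray(*b);t=np.linalg.lstsq(np.c_[d1,-d2],o2-o1,rcond=None)[0]
    p,q=o1+d1*t[0],o2+d2*t[1];return (p+q)/2,np.linalg.norm(p-q)
def crop(img,x0,y0,x1,y1,k):
    return cv2.resize(img[y0:y1,x0:x1],None,fx=k,fy=k,interpolation=cv2.INTER_CUBIC)
E
python3 - <<'E'
from h import *
t=cv2.imread("pics/top0.png");s=cv2.imread("pics/side0.png")
a=crop(t,250,180,440,245,4.2); b=crop(s,280,150,390,280,2.6)
W=800;out=np.zeros((600,W,3),np.uint8);out[:a.shape[0],:a.shape[1]]=a[:,:W]
b=crop(s,290,155,385,280,2.6);out[a.shape[0]:a.shape[0]+b.shape[0],:b.shape[1]]=b[:600-a.shape[0]]
b2=crop(s,325,155,380,215,5.2);h=min(600-a.shape[0],b2.shape[0]);out[a.shape[0]:a.shape[0]+h,260:260+b2.shape[1]]=b2[:h]
cv2.imwrite("pics/c1.png",out);print(a.shape,b.shape,b2.shape)
E
```

```text
(273, 798, 3) (325, 247, 3) (312, 286, 3)
```

View pics/c1.png

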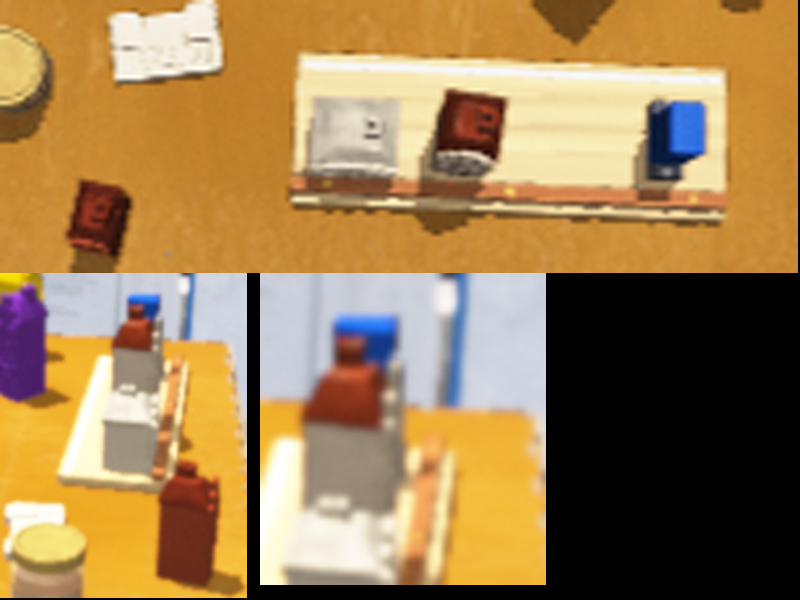

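```bash
cat > m.py <<'E'
from h import *
t=cv2.imread("pics/top0.png");hsv=cv2.cvtColor(t,cv2.COLOR_BGR2HSV);H,S,V=cv2.split(hsv)
def blob(m,x0,y0,x1,y1):
    z=np.zeros_like(m,np.uint8);z[y0:y1,x0:x1]=(m[y0:y1,x0:x1]*255)
    n,l,st,c=cv2.connectedComponentsWithStats(z);i=1+np.argmax(st[1:,4]);return (l==i),st[i],c[i]
red=((H<8)|(H>172))&(S>110)&(V>35)&(V<150)
for nm,bx in dict(tall=(350,195,375,225),red=(260,218,288,245)).items():
    m,st,c=blob(red,*bx);cn=cv2.findContours(m.astype(np.uint8),0,2)[0][0];r=cv2.minAreaRect(cn)
    print(nm,st,c.round(1),r)
m,st,c=blob((H>100)&(H<130)&(S>120),395,190,430,235);print("blue",st,c.round(1))
# jig plate edges: profile along columns of saturation
cream=((S<110)&(V>170))
for u in (326,345,380,400,418):
    print(u,"S",S[186:236,u].tolist())
for v in (205,):
    print(v,"S left",S[v,310:330].tolist(),"right",S[v,414:432].tolist())
E
python3 m.py
```

```text
tall [354 202  16  16 165] [361.5 209.2] ((361.41619873046875, 209.29478454589844), (14.141318321228027, 13.533089637756348), 8.746162414550781)
red [267 224  14  17 163] [273.3 231.4] ((273.2353210449219, 231.55882263183594), (11.399173736572266, 15.037208557128906), 14.03624439239502)
blue [405 204  13  15 165] [410.8 211.4]
326 S [194, 194, 195, 194, 195, 195, 162, 79, 22, 1, 32, 73, 73, 74, 73, 72, 68, 45, 42, 42, 41, 39, 42, 39, 42, 42, 38, 40, 39, 40, 38, 41, 44, 43, 51, 47, 152, 165, 165, 166, 104, 99, 115, 180, 190, 190, 183, 188, 190, 187]
345 S [193, 192, 193, 192, 187, 189, 192, 113, 77, 9, 1, 60, 70, 69, 74, 73, 74, 81, 69, 67, 64, 63, 64, 70, 73, 66, 62, 60, 67, 66, 61, 70, 76, 75, 77, 78, 115, 160, 160, 161, 153, 105, 65, 116, 193, 188, 186, 186, 185, 182]
380 S [196, 191, 189, 191, 193, 193, 196, 192, 174, 78, 53, 1, 37, 60, 65, 73, 83, 81, 80, 72, 68, 67, 70, 81, 84, 79, 71, 65, 61, 60, 68, 75, 74, 75, 75, 75, 74, 77, 138, 159, 159, 154, 121, 85, 92, 155, 185, 183, 189, 180]
400 S [191, 191, 194, 191, 191, 194, 191, 188, 188, 155, 83, 25, 0, 33, 59, 67, 73, 78, 78, 74, 69, 65, 68, 74, 81, 82, 72, 68, 70, 65, 71, 91, 92, 94, 91, 94, 93, 91, 102, 155, 158, 157, 164, 110, 90, 103, 170, 180, 179, 181]
418 S [187, 190, 188, 189, 190, 192, 193, 193, 195, 193, 121, 81, 9, 0, 56, 64, 73, 81, 77, 68, 66, 66, 64, 68, 68, 72, 72, 70, 71, 73, 91, 81, 77, 75, 74, 73, 74, 75, 76, 115, 159, 160, 162, 149, 105, 88, 123, 181, 188, 184]
205 S left [197, 198, 196, 197, 198, 196, 196, 198, 195, 202, 115, 72, 73, 74, 67, 42, 42, 40, 41, 40] right [193, 193, 193, 110, 68, 75, 73, 70, 101, 180, 191, 191, 189, 188, 192, 196, 192, 195]
```

```bash
cat > jig.py <<'E'
from h import *
u=np.array([326,345,380,400,418.]);ri=np.array([221.65,222,223.65,224.25,225.]);bk=np.array([192.2,192.9,194.3,195.2,195.9])
P=np.array([onz("top",a,b,22) for a,b in zip(u,ri)]);B=np.array([onz("top",a,b,12) for a,b in zip(u,bk)])
fr=np.polyfit(P[:,1],P[:,0],1);fb=np.polyfit(B[:,1],B[:,0],1)
print("rail",fr,"back",fb)
L=onz("top",320.0,205,12);Rr=onz("top",422.3,205,12);print("ends",L,Rr,np.linalg.norm(L-Rr))
yaw=np.arctan(-(fr[0]+fb[0])/2)  # jig x axis dir angle: row dir=( -sin,cos)
ym=(L[1]+Rr[1])/2; xr=np.polyval(fr,ym);xb=np.polyval(fb,ym)
print("yaw",yaw,"rail inner x",xr,"back",xb,"width(90)",xb-xr)
E
python3 jig.py; python3 - <<'E'
from h import *
for n,(c,z) in dict(tall=((361.4,209.3),120),red=((273.2,231.5),90),blue=((410.8,211.4),106)).items(): print(n,onz("top",*c,z))
def yawpix(c,ang,z):
    a=onz("top",*c,z);b=onz("top",c[0]+10*np.cos(ang),c[1]+10*np.sin(ang),z);d=b-a;return np.degrees(np.arctan2(d[1],d[0]))
for nm,c,a in (("tall",(361,209),8.7),("red",(273,231),14.0)): print(nm,yawpix(c,np.radians(a),100))
print("heights: red-house top in side, etc")
s=cv2.imread("pics/side0.png");hsv=cv2.cvtColor(s,cv2.COLOR_BGR2HSV);H,S,V=cv2.split(hsv)
m=(((H<8)|(H>172))&(S>110)&(V<170)).astype(np.uint8)
for x0,y0,x1,y1 in((345,225,380,280),(330,160,352,190)):
    n,l,st,c=cv2.connectedComponentsWithStats(m[y0:y1,x0:x1]);i=1+np.argmax(st[1:,4]);print(st[i][:4]+[x0,y0,0,0],c[i]+[x0,y0])
E
```

```text
rail [6.59795072e-02 4.41335465e+02] back [6.98793709e-02 5.31033832e+02]
ends [504.2172752  190.51563487  12.        ] [ 495.40822172 -118.62108904   12.        ] 309.26220831429976
yaw -0.06782524266195301 rail inner x 443.7072478608833 back 533.5458051081583 width(90) 89.83855724727505
tall [476.01229552  74.4220138  120.        ]
red [423.0514104  324.32292259  90.        ]
blue [467.64724738 -65.06185222 106.        ]
tall -100.39664666155454
red -105.51746137821202
heights: red-house top in side, etc
[352 229  21  45] [361.6013986  252.21818182]
[334 168  15  17] [341.73722628 177.64233577]
```

```bash
python3 - <<'E'
from h import *
def edge(nm,a,b,z,off,xo=0):
    p,q=onz("side",*a,z),onz("side",*b,z);d=(p-q)[:2];L=np.linalg.norm(d);d/=L
    nrm=np.array([-d[1],d[0]]) # +y of house
    print(nm,p,q,"len",L,"yaw deg",np.degrees(np.arctan2(d[1],d[0])),"centre",(p+q)[:2]/2-nrm*off)
edge("red base",(351.7,270.4),(370.8,274.2),0,14.6)
edge("red eave",(352.3,238.5),(373.0,236.0),78,15.9)
edge("tall eave",(333.5,183.3),(348.7,184.2),104,21.4)
# roof far edges in top view: tri checks
print("chimney/top checks")
# top view: red-house far left roof corner crop(80,180),(128,190); near (68,240),(120,255)
f=lambda x,y:(250+x/4.2-.4,180+y/4.2-.4)
for nm,c,z in(("red +x+y",(80,180),90),("red +x-y",(128,190),90),("red -x+y",(68,243),80),("tall +x+y",(447,92),104),("tall +x-y",(506,97),104),("tall -x+y",(436,150),104),("stop top +x-y",(706,103),106),("stop -x-y",(704,152),106),("stop -x+y",(664,160),106),("stop +x+y",(668,103),106)):
    print(nm,onz("top",*f(*c),z)[:2])
E
```

```text
red base [444.44288764 334.02966889   0.        ] [ 4.03821832e+02  3.44113765e+02 -5.68434189e-14] len 41.85402245215343 yaw deg -13.941727683223652 centre [420.61470951 324.9018145 ]
red eave [447.49777913 333.23658376  78.        ] [404.03567118 317.45936022  78.        ] len 46.23716697693869 yaw deg 19.95145438532074 centre [431.19218417 310.40225707]
tall eave [498.52421802  90.64290047 104.        ] [458.97321896  91.86182615 104.        ] len 39.56977769888106 yaw deg -1.7652448646140693 centre [478.08950302  69.86251911]
chimney/top checks
red +x+y [449.10247299 336.95937856]
red +x-y [441.41312035 304.5339793 ]
red -x+y [407.29367122 346.86131624]
tall +x+y [500.28607654  87.42778463]
tall +x-y [495.76821727  47.93637348]
tall -x+y [461.35740824  96.25879937]
stop top +x-y [487.65636855 -85.53669239]
stop -x-y [454.77691707 -82.35520816]
stop -x+y [450.17599795 -55.41865422]
stop +x+y [488.38089291 -60.12880237]
```

```bash
cat > plan.py <<'E'
import sys
from h import *
# usage: plan.py x y z jawdeg rows : rows of equal size, from the measured pose to target TCP
x,y,z,a,n=map(float,sys.argv[1:6]);n=int(n);s=state();M=rot(s["tool_rot"]).as_matrix()
cur=np.degrees(np.arctan2(M[1,1],M[0,1]));d=(a-cur+90)%180-90;turn=-np.radians(d)/n
D=(np.array([x,y,z])-s["ee_pos"])/n
print("t",round(s["time_s"],2),"pos",s["ee_pos"].round(1),"jaw",round(cur,2),"dturn",round(turn*n,3),"grip",round(s["grip_width"],1),"F",s["ft_force"].round(1),"tilt",M[:,2].round(3))
for i in range(n):
    print([*(M.T@D/1000).round(4).tolist(),round(turn,4)]);M=M@R.from_rotvec([0,0,turn]).as_matrix()
E
python3 plan.py 475 71 217 -8 16
```

```text
t 0.1 pos [277.5 615.1 216.5] jaw 65.72 dturn 1.287 grip 92.9 F [-0.1 -0.7 -0.4] tilt [-0.    -0.001 -1.   ]
[-0.0252, -0.0259, -0.0, np.float64(0.0804)]
[-0.0272, -0.0238, -0.0, np.float64(0.0804)]
[-0.0291, -0.0215, -0.0, np.float64(0.0804)]
[-0.0307, -0.0191, -0.0, np.float64(0.0804)]
[-0.0321, -0.0166, -0.0, np.float64(0.0804)]
[-0.0334, -0.014, -0.0, np.float64(0.0804)]
[-0.0344, -0.0113, -0.0, np.float64(0.0804)]
[-0.0352, -0.0085, -0.0, np.float64(0.0804)]
[-0.0357, -0.0056, -0.0, np.float64(0.0804)]
[-0.0361, -0.0027, -0.0, np.float64(0.0804)]
[-0.0362, 0.0002, -0.0, np.float64(0.0804)]
[-0.036, 0.0031, -0.0, np.float64(0.0804)]
[-0.0357, 0.006, -0.0, np.float64(0.0804)]
[-0.0351, 0.0088, -0.0, np.float64(0.0804)]
[-0.0343, 0.0116, -0.0, np.float64(0.0804)]
[-0.0332, 0.0143, -0.0, np.float64(0.0804)]
```

Call:
carry_out(
  series=[
    [[0,-0.025,-0.026,0,0.08],[0,-0.027,-0.024,0,0.08],[0,-0.029,-0.0215,0,0.08],[0,-0.031,-0.019,0,0.08],[0,-0.032,-0.0165,0,0.08],[0,-0.0335,-0.014,0,0.08],[0,-0.0345,-0.0115,0,0.08],[0,-0.035,-0.0085,0,0.08]],
  ],
  grip_force=15,
)

```text
time_s: 0.9
ee_pos: [376.4, 341.8, 216.9]
tool_rot: [-0.0, 0.509, 0.861, -0.0]
ft_force: [0.8, 0.2, -0.2]
grip_width: 93.0
```

Call:
carry_out(
  series=[
    [[0,-0.0355,-0.0055,0,0.08],[0,-0.036,-0.0025,0,0.08],[0,-0.036,0,0,0.08],[0,-0.036,0.003,0,0.08],[0,-0.0355,0.006,0,0.08],[0,-0.035,0.009,0,0.08],[0,-0.0345,0.0115,0,0.08],[0,-0.033,0.0145,0,0.08]],
  ],
)

```text
time_s: 1.7
ee_pos: [476.4, 71.0, 217.1]
tool_rot: [-0.0, 0.754, 0.657, -0.0]
ft_force: [0.1, 0.3, 0.4]
grip_width: 92.5
```

```bash
python3 - <<'E'
from h import *
i=get_image("top");s=get_image("side");cv2.imwrite("pics/top1.png",i);cv2.imwrite("pics/side1.png",s)
a=crop(i,300,150,450,250,4);b=crop(s,290,100,400,210,4)
o=np.zeros((600,800,3),np.uint8);o[:400,:600]=a;cv2.imwrite("pics/c2.png",np.hstack([cv2.resize(a,(450,300)),cv2.resize(b,(300,300))]))
E
python3 plan.py 475 71 105 -8 8
```

```text
t 1.8 pos [477.   69.5 216.7] jaw -7.98 dturn 0.0 grip 93.0 F [0.  0.9 0.7] tilt [-0.001 -0.001 -1.   ]
[0.0002, -0.0003, 0.014, np.float64(0.0)]
[0.0002, -0.0003, 0.014, np.float64(0.0)]
[0.0002, -0.0003, 0.014, np.float64(0.0)]
[0.0002, -0.0003, 0.014, np.float64(0.0)]
[0.0002, -0.0003, 0.014, np.float64(0.0)]
[0.0002, -0.0003, 0.014, np.float64(0.0)]
[0.0002, -0.0003, 0.014, np.float64(0.0)]
[0.0002, -0.0003, 0.014, np.float64(0.0)]
```

View pics/c2.png

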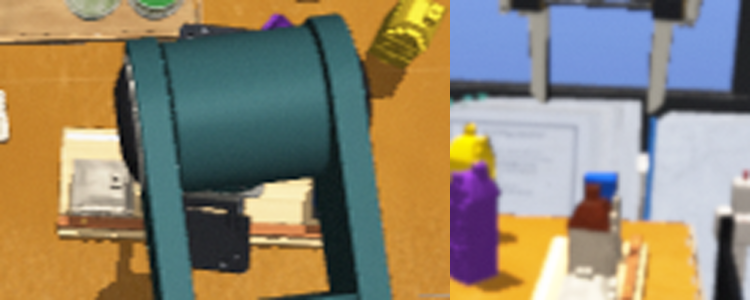

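Call:
carry_out(
  series=[
    [[0,0.0005,0,0.015,0],[0,0.0005,0,0.015,0],[0,0,0,0.015,0],[0,0,0,0.015,0],[0,0,0,0.015,0],[0,0,0,0.015,0],[0,0,0,0.015,0],[0,0,0,0.015,0]],
  ],
)

```text
time_s: 2.6
ee_pos: [476.4, 73.5, 95.8]
tool_rot: [-0.0, 0.753, 0.659, -0.0]
ft_force: [0.2, 0.4, 0.1]
grip_width: 92.5
```

```bash
python3 - <<'E'
from h import *
for p in((365.8,137.7),(323,136.5)):
    o,d=ray("side",*p);print(o+d*(70-o[1])/d[1])
print(state()["ft_force"],state()["ee_pos"])
i=get_image("side");cv2.imwrite("pics/c3.png",crop(i,290,100,400,220,5))
E
```

```text
[422.43636211  70.         222.7059916 ]
[530.26560909  70.         221.246353  ]
[0.1900686  0.40257072 0.11331637] [476.38424863  73.51971526  95.83826388]
```

View pics/c3.png

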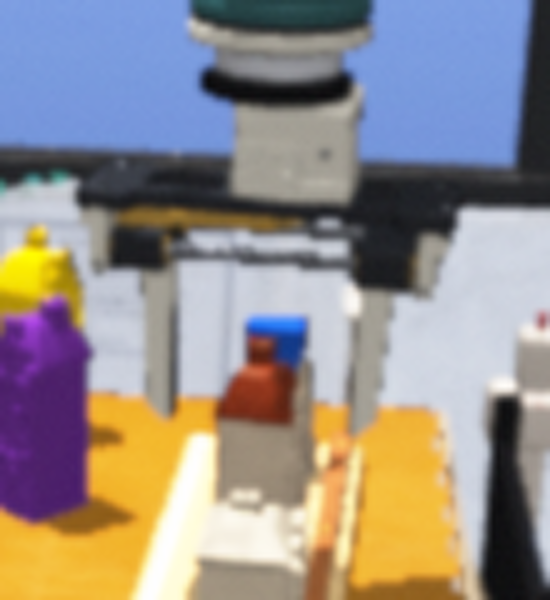

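```bash
python3 - <<'E'
from h import *
for p in((322,183),(362.4,186.4),(308.5+25,184)):
    o,d=ray("side",*p);print(o+d*(75-o[1])/d[1])
print(proj("side",[476,73,95]),proj("side",[476,73,80]))
E
python3 plan.py 476 72 84 -8 4
```

```text
[529.51018775  75.          97.19183016]
[422.45976049  75.          93.06487523]
[498.94593645  75.          95.92246689]
[[342.17058061 184.46570178]] [[341.91728152 189.70988997]]
t 2.65 pos [475.4  73.4  93.4] jaw -7.62 dturn 0.007 grip 93.1 F [-0.6 -0.6 -3.3] tilt [-0.003 -0.    -1.   ]
[-0.0003, 0.0002, 0.0023, np.float64(0.0017)]
[-0.0003, 0.0002, 0.0023, np.float64(0.0017)]
[-0.0003, 0.0002, 0.0023, np.float64(0.0017)]
[-0.0003, 0.0002, 0.0023, np.float64(0.0017)]
```

Call:
carry_out(
  series=[
    [[0,0,0,0.005,0],[0,0,0,0.004,0],[255,0,0,0,0],[255,0,0,0,0],[255,0,0,0,0],[255,0,0,0,0],[255,0,0,0,0],[255,0,0,0,0]],
  ],
  grip_force=12,
)

```text
time_s: 3.45
ee_pos: [476.5, 73.5, 88.2]
tool_rot: [0.0, 0.753, 0.659, 0.0]
ft_force: [-1.9, 0.4, 1.3]
grip_width: 49.5
```

Call:
carry_out(
  series=[
    [[255,0,0,0,0],[255,0,0,0,0],[255,0,0,0,0],[255,0,0,0,0],[255,0,0,0,0],[255,0,0,0,0],[255,0,0,0,0],[255,0,0,0,0]],
  ],
)

```text
time_s: 4.25
ee_pos: [476.5, 73.5, 88.2]
tool_rot: [0.0, 0.753, 0.659, -0.0]
ft_force: [-1.3, -0.3, 1.0]
grip_width: 46.8
```

Call:
carry_out(
  series=[
    [[255,0,0,-0.0015,0],[255,0,0,0,-0.035],[255,0,0,0,-0.035],[255,0.004,-0.001,0,0],[255,0.005,-0.002,0,0],[255,0.005,-0.002,0,0],[255,0.003,0,0,0],[255,0,0,0,0]],
  ],
  grip_force=20,
)

```text
time_s: 5.05
ee_pos: [472.5, 91.3, 89.7]
tool_rot: [-0.0, 0.729, 0.685, 0.0]
ft_force: [-0.7, 1.0, -2.7]
grip_width: 46.9
```

```bash
python3 - <<'E'
from h import *
i=get_image("side");cv2.imwrite("pics/c4.png",crop(i,320,140,375,220,7))
E
python3 plan.py 476 72 84 -3.9 1|head -1
```

```text
t 5.1 pos [472.5  91.1  89.6] jaw -3.59 dturn 0.005 grip 47.3 F [ 0.1  0.8 -1.7] tilt [-0.  0. -1.]
```

View pics/c4.png

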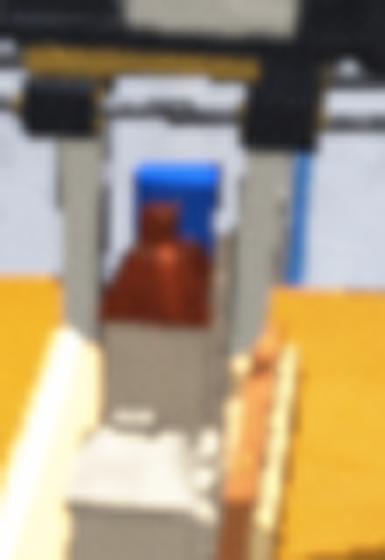

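Call:
carry_out(
  series=[
    [[255,0,-0.001,0,0],[255,0.002,-0.001,0,0],[255,0.001,0,0,0],[255,0.001,0,0,0],[255,0.001,0,0,0],[255,0.001,0,0,0],[255,0.001,0,0,0],[255,0,0,0,0]],
  ],
)

```text
time_s: 5.9
ee_pos: [470.8, 98.0, 89.6]
tool_rot: [-0.0, 0.729, 0.685, -0.0]
ft_force: [1.8, -0.5, -2.6]
grip_width: 46.5
```

Call:
carry_out(
  series=[
    [[255,0,-0.001,0,0],[255,0,-0.001,0,0],[255,0.001,0,0,0],[255,0.001,0,0,0],[255,0.001,0,0,0],[255,0,0,0,0],[255,0,0,0,0],[255,0,0,0,0]],
  ],
)

```text
time_s: 6.7
ee_pos: [469.7, 100.9, 90.0]
tool_rot: [0.001, 0.729, 0.684, 0.0]
ft_force: [5.6, -2.4, -2.5]
grip_width: 46.7
```

Call:
carry_out(
  series=[
    [[255,0.001,0,0,0],[255,0.001,0,0,0],[255,0.001,0,0,0],[255,0,0,0,0],[255,0,0,0,0],[255,0,0,0,0],[255,0,0,0,0],[255,0,0,0,0]],
  ],
)

```text
time_s: 7.5
ee_pos: [469.9, 103.8, 90.1]
tool_rot: [0.001, 0.729, 0.684, 0.001]
ft_force: [6.1, -2.5, -1.2]
grip_width: 46.4
```

Call:
carry_out(
  series=[
    [[255,0.001,0,0,0],[255,0.001,0,0,0],[255,0.001,0,0,0],[255,0,0,0,0],[255,0,0,0,0],[255,0,0,0,0],[255,0,0,0,0],[255,0,0,0,0]],
  ],
)

```text
time_s: 8.3
ee_pos: [470.1, 106.8, 90.2]
tool_rot: [0.001, 0.729, 0.684, 0.001]
ft_force: [5.7, -2.5, 0.0]
grip_width: 46.7
```

```bash
python3 - <<'E'
from h import *
i=get_image("side");t=get_image("top");cv2.imwrite("pics/top5.png",t)
cv2.imwrite("pics/c5.png",np.hstack([crop(i,320,140,380,220,6),crop(t,310,180,380,260,6)[:480]]))
E
python3 plan.py 476 72 84 -3.9 1|head -1
```

```text
t 8.4 pos [470.1 106.8  90.3] jaw -3.62 dturn 0.005 grip 46.6 F [ 5.  -1.8 -0.1] tilt [ 0.002 -0.    -1.   ]
```

View pics/c5.png

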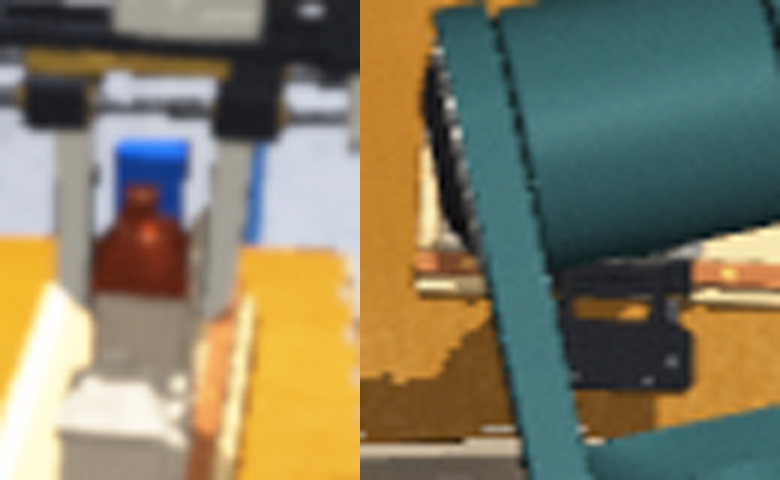

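```bash
python3 - <<'E'
from h import *
o=np.array([478.9,37.4]);X=np.array([.9977,-.068]);Y=np.array([.068,.9977])
for p in((335.6,188.5),(351.0,189.1)):
    w=onz("side",*p,105.5);print(w,"jig",(w[:2]-o)@X,(w[:2]-o)@Y)
for jx in(-35,11):
  for jy in(79,82.4,86):
    w=o+jx*X+jy*Y;print(jx,jy,proj("side",[*w,105.5]))
# fixed-house top: crop c5 ridge/eave
E
```

```text
[491.52047559 129.66431291 105.5       ] jig 6.3174752148490185 92.91029733138059
[452.87866377 128.66547738 105.5       ] jig -32.16753961910653 89.2861159210808
-35 79 [[352.41770275 187.67577385]]
-35 82.4 [[352.32244083 188.17128406]]
-35 86 [[352.22094477 188.69922157]]
11 79 [[334.36419401 186.34386705]]
11 82.4 [[334.21509503 186.8327192 ]]
11 86 [[334.05624398 187.35354557]]
```

Call:
carry_out(
  series=[
    [[255,0.001,0.0005,0,0],[255,0.001,0.0005,0,0],[255,0.001,0,0,0],[255,0.001,0,0,0],[255,0,0,0,0],[255,0,0,0,0],[255,0,0,0,0],[255,0,0,0,0]],
  ],
)

```text
time_s: 9.2
ee_pos: [470.9, 110.3, 90.2]
tool_rot: [0.001, 0.729, 0.684, -0.0]
ft_force: [-1.0, -8.0, 6.2]
grip_width: 46.2
```

Call:
carry_out(
  series=[
    [[255,-0.001,0,0,0],[255,-0.0005,0,0.001,0],[255,0,0,0.001,0],[255,0,0,0.0005,0],[60,0,0,0,0],[60,0,0,0,0],[60,0,0,0,0],[60,0,0,0,0]],
  ],
)

```text
time_s: 10.0
ee_pos: [470.4, 109.5, 86.8]
tool_rot: [-0.0, 0.729, 0.685, -0.0]
ft_force: [-0.2, -0.6, -0.7]
grip_width: 70.1
```

Call:
carry_out(
  series=[
    [[255,0,0,0,0],[255,0,0,0,0],[255,0,0,0,0],[255,0,0,0,0],[255,0,0,0,0],[255,0,0,0,0],[255,0,0,0,0],[255,0,0,0,0]],
  ],
  grip_force=8,
)

```text
time_s: 10.8
ee_pos: [470.7, 109.4, 87.1]
tool_rot: [-0.0, 0.729, 0.685, 0.0]
ft_force: [-0.2, 0.4, -0.5]
grip_width: 46.0
```

Call:
carry_out(
  series=[
    [[255,0.001,-0.0005,0,0],[255,0.001,-0.0005,0,0],[255,0.001,-0.0005,0,0],[255,0,0,0,0],[255,0,0,0,0],[255,0,0,0,0],[255,0,0,0,0],[255,0,0,0,0]],
  ],
)

```text
time_s: 11.6
ee_pos: [469.5, 112.5, 87.2]
tool_rot: [0.0, 0.729, 0.684, 0.0]
ft_force: [4.2, -1.4, -0.1]
grip_width: 46.5
```

Call:
carry_out(
  series=[
    [[0,0,0,0,0],[0,0,0,0,0],[0,0,0,0,0],[0,0,0,-0.01,0],[0,0,0,-0.02,0],[0,0,0,-0.03,0],[0,0,0,-0.035,0],[0,0,0,-0.035,0]],
  ],
)

```text
time_s: 12.4
ee_pos: [469.1, 112.5, 219.2]
tool_rot: [-0.0, 0.729, 0.685, 0.0]
ft_force: [-0.3, -0.1, -0.3]
grip_width: 92.5
```

```bash
python3 plan.py 422 325 217 -13.5 8
```

```text
t 12.4 pos [469.1 112.5 219.2] jaw -3.61 dturn 0.173 grip 92.5 F [-0.3 -0.1 -0.3] tilt [ 0.  0. -1.]
[0.0261, -0.0075, 0.0003, np.float64(0.0216)]
[0.026, -0.0081, 0.0003, np.float64(0.0216)]
[0.0258, -0.0087, 0.0003, np.float64(0.0216)]
[0.0256, -0.0092, 0.0003, np.float64(0.0216)]
[0.0254, -0.0098, 0.0003, np.float64(0.0216)]
[0.0252, -0.0103, 0.0003, np.float64(0.0216)]
[0.0249, -0.0109, 0.0003, np.float64(0.0216)]
[0.0247, -0.0114, 0.0003, np.float64(0.0216)]
```

Call:
carry_out(
  series=[
    [[0,0.026,-0.0075,0,0.022],[0,0.026,-0.008,0,0.022],[0,0.026,-0.0085,0,0.022],[0,0.0255,-0.009,0,0.022],[0,0.0255,-0.01,0,0.022],[0,0.025,-0.0105,0,0.021],[0,0.025,-0.011,0,0.021],[0,0.0245,-0.0115,0,0.021]],
  ],
)

```text
time_s: 13.2
ee_pos: [421.9, 326.0, 218.0]
tool_rot: [-0.0, 0.786, 0.619, 0.0]
ft_force: [0.5, -0.1, 0.1]
grip_width: 92.9
```

```bash
python3 - <<'E'
from h import *
i=get_image("side");t=get_image("top");cv2.imwrite("pics/top6.png",t);cv2.imwrite("pics/side6.png",i)
cv2.imwrite("pics/c6.png",np.vstack([cv2.resize(crop(t,310,185,430,240,6),(780,330)),np.hstack([crop(i,310,150,380,215,4),crop(i,340,190,470,290,2.6)[:260],np.zeros((260,780-280-338,3),np.uint8)])]))
E
python3 plan.py 422 325 84 -13.5 1|head -1
```

```text
t 13.3 pos [421.5 327.1 217.7] jaw -13.43 dturn 0.001 grip 93.0 F [-0.5 -0.1  0.1] tilt [-0.  0. -1.]
```

View pics/c6.png

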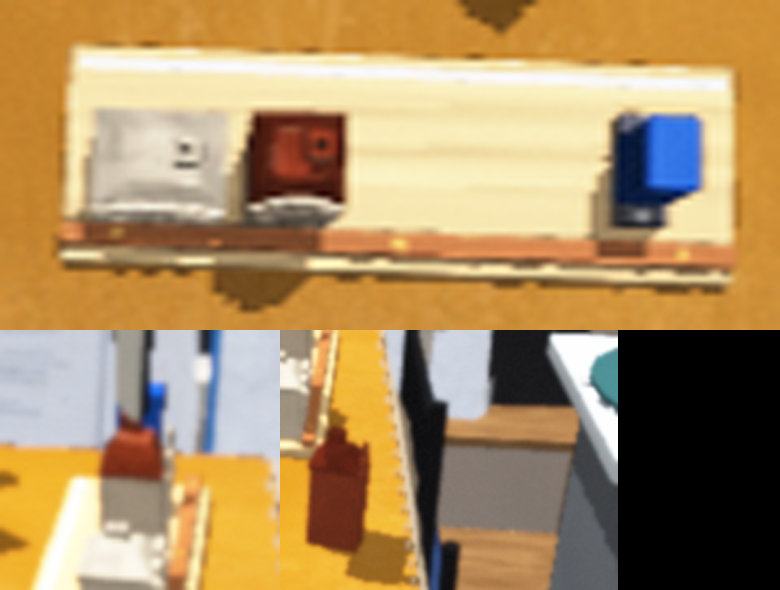

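```bash
python3 - <<'E'
from h import *
o=np.array([478.9,37.4]);X=np.array([.9977,-.068]);Y=np.array([.068,.9977])
t=cv2.imread("pics/top6.png");hsv=cv2.cvtColor(t,cv2.COLOR_BGR2HSV)
for v in(206,209,212): print(v,hsv[v,322:366,1].tolist())
f=lambda x,y:(310+x/6.5-.4,185+y/6-.4)
J=lambda p:((p[:2]-o)@X,(p[:2]-o)@Y)
for nm,c,z in(("fixed right edge",(229,160),62),("fixed left",(92,160),62),("tall left eave",(247,160),104),("tall right eave",(345,160),104),("tall left z92base",(247,160),104),("jig left",(66,150),12),("jig right",(734,150),12)):
    print(nm,J(onz("top",*f(*c),z)))
E
```

```text
206 [65, 68, 61, 40, 41, 42, 41, 41, 38, 37, 37, 33, 35, 35, 37, 39, 37, 38, 39, 37, 37, 38, 44, 60, 69, 81, 115, 200, 201, 197, 183, 171, 165, 168, 175, 190, 197, 197, 190, 192, 190, 103, 66, 68]
209 [70, 80, 55, 38, 39, 39, 38, 38, 36, 35, 33, 33, 32, 31, 37, 43, 43, 39, 37, 42, 39, 38, 52, 70, 75, 96, 150, 195, 201, 176, 177, 195, 199, 198, 197, 192, 191, 157, 193, 200, 195, 109, 78, 76]
212 [89, 85, 53, 38, 38, 41, 38, 37, 36, 33, 32, 33, 36, 35, 38, 45, 45, 42, 44, 41, 43, 40, 53, 73, 101, 109, 150, 203, 199, 176, 179, 190, 198, 197, 198, 199, 195, 178, 184, 198, 189, 102, 63, 67]
fixed right edge (np.float64(-6.556163802132835), np.float64(80.50761093873724))
fixed left (np.float64(-8.991924668809636), np.float64(141.8192371762723))
tall left eave (np.float64(-10.713667065850922), np.float64(74.23411702819526))
tall right eave (np.float64(-9.028792797567734), np.float64(31.823393213932363))
tall left z92base (np.float64(-10.713667065850922), np.float64(74.23411702819526))
jig left (np.float64(0.816174498108819), np.float64(154.6494047998553))
jig right (np.float64(13.120232501358725), np.float64(-155.35858243652552))
```

```bash
python3 plan.py 470.3 91.1 190 -3.9 8
```

```text
t 13.3 pos [421.5 327.1 217.7] jaw -13.43 dturn -0.166 grip 93.0 F [-0.5 -0.1  0.1] tilt [-0.  0. -1.]
[-0.0273, 0.0128, 0.0034, np.float64(-0.0208)]
[-0.0275, 0.0122, 0.0034, np.float64(-0.0208)]
[-0.0278, 0.0116, 0.0034, np.float64(-0.0208)]
[-0.028, 0.0111, 0.0034, np.float64(-0.0208)]
[-0.0282, 0.0105, 0.0034, np.float64(-0.0208)]
[-0.0285, 0.0099, 0.0034, np.float64(-0.0208)]
[-0.0287, 0.0093, 0.0034, np.float64(-0.0208)]
[-0.0288, 0.0087, 0.0034, np.float64(-0.0208)]
```

Call:
carry_out(
  series=[
    [[0,-0.0275,0.013,0,-0.021],[0,-0.0275,0.012,0,-0.021],[0,-0.028,0.0115,0,-0.021],[0,-0.028,0.011,0,-0.021],[0,-0.028,0.0105,0,-0.021],[0,-0.0285,0.01,0,-0.021],[0,-0.0285,0.0095,0,-0.02],[0,-0.029,0.0085,0,-0.02]],
  ],
)

```text
time_s: 14.1
ee_pos: [470.8, 87.0, 217.9]
tool_rot: [0.0, 0.731, 0.682, 0.0]
ft_force: [0.9, -0.0, -0.3]
grip_width: 93.0
```

```bash
python3 plan.py 470.3 91.1 86 -3.9 8
```

```text
t 14.1 pos [470.8  87.  217.9] jaw -3.96 dturn -0.001 grip 93.0 F [ 0.9 -0.  -0.3] tilt [ 0.001 -0.    -1.   ]
[0.0005, -0.0001, 0.0165, np.float64(-0.0001)]
[0.0005, -0.0001, 0.0165, np.float64(-0.0001)]
[0.0005, -0.0001, 0.0165, np.float64(-0.0001)]
[0.0005, -0.0001, 0.0165, np.float64(-0.0001)]
[0.0005, -0.0001, 0.0165, np.float64(-0.0001)]
[0.0005, -0.0001, 0.0165, np.float64(-0.0001)]
[0.0005, -0.0001, 0.0165, np.float64(-0.0001)]
[0.0005, -0.0001, 0.0165, np.float64(-0.0001)]
```

Call:
carry_out(
  series=[
    [[0,0.001,0,0.019,0],[0,0.001,0,0.019,0],[0,0.001,0,0.019,0],[0,0.001,0,0.019,0],[0,0,0,0.019,0],[0,0,0,0.019,0],[0,0,0,0.012,0],[0,0,0,0.006,0]],
  ],
)

```text
time_s: 14.9
ee_pos: [470.9, 92.3, 84.6]
tool_rot: [-0.0, 0.731, 0.682, -0.0]
ft_force: [0.2, 0.7, 0.1]
grip_width: 93.0
```

Call:
carry_out(
  series=[
    [[255,0,0,0,0],[255,0,0,0,0],[255,0,0,0,0],[255,0,0,0,0],[255,0,0,0,0],[255,0,0,0,0],[255,0,0,0,0],[255,0,0,0,0]],
  ],
  grip_force=45,
)

```text
time_s: 15.7
ee_pos: [471.2, 92.7, 85.3]
tool_rot: [0.0, 0.731, 0.682, 0.0]
ft_force: [-0.8, -0.1, 2.5]
grip_width: 46.1
```

Call:
carry_out(
  series=[
    [[255,0,0,0,0],[255,0,0.0005,-0.001,0],[255,0.001,0,0,0],[255,0.001,0,0,0],[255,0.001,0,0,0],[255,0.001,0,0,0],[255,0.001,0,0,0],[255,0,0,0,0]],
  ],
)

```text
time_s: 16.5
ee_pos: [472.0, 97.7, 86.1]
tool_rot: [-0.0, 0.731, 0.682, -0.0]
ft_force: [-0.1, 0.1, -2.7]
grip_width: 46.4
```

Call:
carry_out(
  series=[
    [[255,0.001,0,0,0],[255,0.001,0,0,0],[255,0.0005,0,0,0],[255,0,0,0,0],[255,0,0,0,0],[255,0,0,0,0],[255,0,0,0,0],[255,0,0,0,0]],
  ],
)

```text
time_s: 17.3
ee_pos: [472.2, 100.1, 86.2]
tool_rot: [0.0, 0.731, 0.682, 0.0]
ft_force: [0.2, -0.3, -2.9]
grip_width: 46.1
```

Call:
carry_out(
  series=[
    [[255,0.0005,0,0,0],[255,0.0005,0,0,0],[255,0,0,0,0],[255,0,0,0,0],[255,0,0,0,0],[255,0,0,0,0],[255,0,0,0,0],[255,0,0,0,0]],
  ],
)

```text
time_s: 18.1
ee_pos: [472.3, 101.1, 86.2]
tool_rot: [0.0, 0.731, 0.682, 0.0]
ft_force: [-0.2, -0.2, -2.3]
grip_width: 46.1
```

Call:
carry_out(
  series=[
    [[255,0.0005,0,0,0],[255,0.0005,0,0,0],[255,0.0005,0,0,0],[255,0,0,0,0],[255,0,0,0,0],[255,0,0,0,0],[255,0,0,0,0],[255,0,0,0,0]],
  ],
)

```text
time_s: 18.9
ee_pos: [472.3, 101.8, 86.3]
tool_rot: [0.001, 0.732, 0.682, -0.001]
ft_force: [-3.0, -9.6, 0.8]
grip_width: 45.6
```

Call:
carry_out(
  series=[
    [[255,-0.0005,0,0,0],[255,0,0,0.001,0],[255,0,-0.0005,0,0],[255,0,-0.0005,0,0],[255,0,-0.0005,0,0],[255,0,0,0,0],[255,0,0,0,0],[255,0,0,0,0]],
  ],
  grip_force=25,
)

```text
time_s: 19.7
ee_pos: [471.3, 102.0, 85.4]
tool_rot: [0.001, 0.731, 0.682, 0.0]
ft_force: [3.0, -5.0, -1.5]
grip_width: 46.5
```

Contact with rail and the fixed house. Release, lift, and go to red.

Call:
carry_out(
  series=[
    [[0,0,0,0,0],[0,0,0,0,0],[0,0,0,0,0],[0,0,0,-0.01,0],[0,0,0,-0.025,0],[0,0,0,-0.035,0],[0,0,0,-0.035,0],[0,0,0,-0.027,0]],
  ],
)

```text
time_s: 20.5
ee_pos: [470.9, 102.3, 220.3]
tool_rot: [0.0, 0.731, 0.682, 0.001]
ft_force: [0.4, -0.0, -0.2]
grip_width: 93.0
```

```bash
python3 plan.py 422 325 217 -13.5 8
```

```text
t 20.5 pos [470.9 102.3 220.3] jaw -4.01 dturn 0.166 grip 93.0 F [ 0.4 -0.  -0.2] tilt [ 0.002  0.001 -1.   ]
[0.0273, -0.008, 0.0004, np.float64(0.0207)]
[0.0272, -0.0086, 0.0004, np.float64(0.0207)]
[0.027, -0.0092, 0.0004, np.float64(0.0207)]
[0.0268, -0.0097, 0.0004, np.float64(0.0207)]
[0.0266, -0.0103, 0.0004, np.float64(0.0207)]
[0.0264, -0.0108, 0.0004, np.float64(0.0207)]
[0.0261, -0.0114, 0.0004, np.float64(0.0207)]
[0.0259, -0.0119, 0.0004, np.float64(0.0207)]
```

Call:
carry_out(
  series=[
    [[0,0.027,-0.008,0,0.021],[0,0.027,-0.0085,0,0.021],[0,0.027,-0.009,0,0.021],[0,0.027,-0.0095,0,0.021],[0,0.0265,-0.0105,0,0.021],[0,0.0265,-0.011,0,0.021],[0,0.026,-0.0115,0,0.02],[0,0.026,-0.012,0,0.02]],
  ],
)

```text
time_s: 21.3
ee_pos: [421.6, 326.0, 218.1]
tool_rot: [-0.0, 0.786, 0.619, 0.0]
ft_force: [0.4, -0.4, -0.2]
grip_width: 92.8
```

```bash
cat > chk.py <<'E'
from h import *
import sys
# tall & red roof edges in top view -> jig y
o=np.array([478.9,37.4]);X=np.array([.9977,-.068]);Y=np.array([.068,.9977])
J=lambda p:((p[:2]-o)@X).round(1).item().__str__()+" "+((p[:2]-o)@Y).round(1).item().__str__()
t=get_image("top");cv2.imwrite(sys.argv[1],t);S=cv2.cvtColor(t,cv2.COLOR_BGR2HSV)[...,1].astype(float)
for v in(206,209,212):
    r=S[v,322:400]>140;e=np.flatnonzero(np.diff(r.astype(int)))
    print(v,[(J(onz("top",322+k+.5+0.5*0,v,104)),J(onz("top",322+k+.5,v,90))) for k in e])
E
python3 chk.py pics/top7.png;python3 plan.py 422 325 84 -13.5 1|head -1
```

```text
206 [('4.0 80.6', '5.6 80.1'), ('5.5 41.2', '7.2 40.2')]
209 [('-4.5 80.4', '-3.0 79.8'), ('-3.0 40.9', '-1.4 40.0')]
212 [('-13.0 80.1', '-11.6 79.5'), ('-11.5 40.7', '-10.0 39.7')]
t 21.35 pos [420.8 328.8 217.8] jaw -13.57 dturn -0.001 grip 93.4 F [-0.5  1.2 -1.4] tilt [-0.     0.002 -1.   ]
```

Call:
carry_out(
  series=[
    [[0,-0.001,0.001,0.02,0],[0,-0.001,0,0.02,0],[0,-0.001,0,0.02,0],[0,0,0,0.02,0],[0,0,0,0.02,0],[0,0,0,0.02,0],[0,0,0,0.013,0],[0,0,0,0.006,0]],
  ],
)

```text
time_s: 22.15
ee_pos: [422.1, 321.5, 77.5]
tool_rot: [-0.0, 0.785, 0.619, -0.001]
ft_force: [-0.5, -0.4, -0.7]
grip_width: 93.0
```

```bash
python3 - <<'E'
from h import *
i=get_image("side");cv2.imwrite("pics/c8.png",crop(i,320,180,410,290,5))
E
python3 plan.py 422 325 79 -13.5 1|head -1
```

```text
t 22.2 pos [422.1 321.4  77.2] jaw -13.52 dturn -0.0 grip 93.1 F [ 0.1  0.1 -1.5] tilt [-0.001 -0.001 -1.   ]
```

View pics/c8.png

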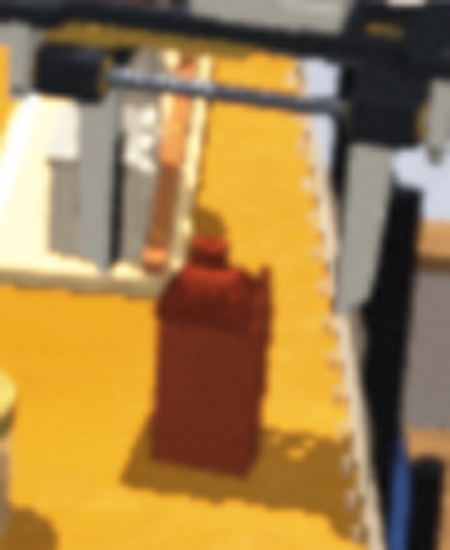

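Call:
carry_out(
  series=[
    [[0,0.002,0,0.002,0],[0,0.0015,0,0.002,0],[255,0,0,0,0],[255,0,0,0,0],[255,0,0,0,0],[255,0,0,0,0],[255,0,0,0,0],[255,0,0,0,0]],
  ],
  grip_force=15,
)

```text
time_s: 23.0
ee_pos: [423.2, 325.0, 74.2]
tool_rot: [0.0, 0.785, 0.619, 0.0]
ft_force: [-0.4, -0.3, -0.2]
grip_width: 49.7
```

Call:
carry_out(
  series=[
    [[255,0,0,0,0],[255,0,0,0,0],[255,0,0,0,0],[255,0,0,0,0],[255,0,0,0,0],[255,0,0,0,0],[255,0,0,0,0],[255,0,0,0,0]],
  ],
  grip_force=35,
)

```text
time_s: 23.8
ee_pos: [423.2, 325.0, 74.2]
tool_rot: [0.0, 0.785, 0.619, 0.0]
ft_force: [-0.5, -0.2, 1.1]
grip_width: 43.5
```

Call:
carry_out(
  series=[
    [[255,0,0,0,0],[255,0,0,-0.005,0],[255,0,0,-0.015,0],[255,0,0,-0.025,0],[255,0,0,-0.035,0],[255,0,0,-0.035,0],[255,0,0,-0.025,0],[255,0,0,-0.01,0]],
  ],
)

```text
time_s: 24.6
ee_pos: [423.6, 325.3, 227.9]
tool_rot: [0.0, 0.785, 0.619, 0.002]
ft_force: [-0.6, 0.1, -2.8]
grip_width: 43.4
```

```bash
python3 - <<'E'
from h import *
i=get_image("side");cv2.imwrite("pics/c9.png",crop(i,320,100,420,230,4))
E
python3 plan.py 464.5 36 222 -3.9 8
```

```text
t 24.65 pos [423.6 325.4 227.8] jaw -13.52 dturn -0.168 grip 43.8 F [-0.   0.3 -0.6] tilt [ 0.003  0.002 -1.   ]
[-0.034, 0.0134, 0.0007, np.float64(-0.021)]
[-0.0343, 0.0127, 0.0007, np.float64(-0.021)]
[-0.0345, 0.012, 0.0007, np.float64(-0.021)]
[-0.0348, 0.0113, 0.0007, np.float64(-0.021)]
[-0.035, 0.0105, 0.0007, np.float64(-0.021)]
[-0.0352, 0.0098, 0.0007, np.float64(-0.021)]
[-0.0354, 0.009, 0.0007, np.float64(-0.021)]
[-0.0356, 0.0083, 0.0007, np.float64(-0.021)]
```

View pics/c9.png

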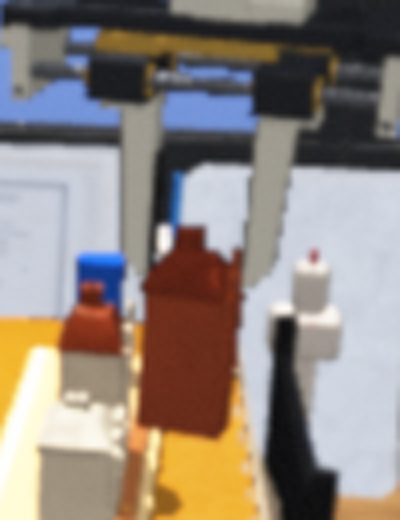

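```bash
python3 plan.py 468.6 47 228 -3.9 8
```

```text
t 24.65 pos [423.6 325.4 227.8] jaw -13.52 dturn -0.168 grip 43.8 F [-0.   0.3 -0.6] tilt [ 0.003  0.002 -1.   ]
[-0.0325, 0.0136, -0.0001, np.float64(-0.021)]
[-0.0328, 0.0129, -0.0001, np.float64(-0.021)]
[-0.0331, 0.0122, -0.0001, np.float64(-0.021)]
[-0.0333, 0.0115, -0.0001, np.float64(-0.021)]
[-0.0335, 0.0108, -0.0001, np.float64(-0.021)]
[-0.0338, 0.0101, -0.0001, np.float64(-0.021)]
[-0.034, 0.0094, -0.0001, np.float64(-0.021)]
[-0.0342, 0.0087, -0.0001, np.float64(-0.021)]
```

Call:
carry_out(
  series=[
    [[255,-0.0325,0.0135,0,-0.021],[255,-0.033,0.013,0,-0.021],[255,-0.033,0.012,0,-0.021],[255,-0.0335,0.0115,0,-0.021],[255,-0.0335,0.011,0,-0.021],[255,-0.034,0.01,0,-0.021],[255,-0.034,0.0095,0,-0.021],[255,-0.034,0.0085,0,-0.021]],
  ],
)

```text
time_s: 25.45
ee_pos: [467.3, 44.8, 223.0]
tool_rot: [-0.0, 0.73, 0.683, -0.001]
ft_force: [0.5, 0.0, -2.5]
grip_width: 43.5
```

```bash
python3 plan.py 468.6 47 88 -3.9 1
```

```text
t 25.45 pos [467.3  44.8 223. ] jaw -3.85 dturn 0.001 grip 43.5 F [ 0.5  0.  -2.5] tilt [-0.001 -0.    -1.   ]
[0.0023, 0.0013, 0.135, np.float64(0.0009)]
```

Call:
carry_out(
  series=[
    [[255,0.001,0.001,0.01,0],[255,0.001,0,0.02,0],[255,0,0,0.025,0],[255,0,0,0.025,0],[255,0,0,0.025,0],[255,0,0,0.015,0],[255,0,0,0.008,0],[255,0,0,0,0]],
  ],
)

```text
time_s: 26.25
ee_pos: [468.5, 48.4, 95.3]
tool_rot: [-0.001, 0.731, 0.683, -0.001]
ft_force: [0.1, -0.2, -1.7]
grip_width: 43.7
```

```bash
python3 plan.py 468.6 47 88 -3.9 1
```

```text
t 26.25 pos [468.5  48.4  95.3] jaw -3.89 dturn 0.0 grip 43.7 F [ 0.1 -0.2 -1.7] tilt [-0.002 -0.    -1.   ]
[-0.0014, 0.0003, 0.0073, np.float64(0.0002)]
```

Call:
carry_out(
  series=[
    [[255,0.001,0,0.004,0],[255,0.002,0,0.003,0],[255,0.002,0,0.0005,0],[255,0.002,0,0,0],[255,0.002,0,0,0],[255,0.001,0,0,0],[255,0,0,0,0],[255,0,0,0,0]],
  ],
)

```text
time_s: 27.05
ee_pos: [469.6, 58.2, 88.7]
tool_rot: [0.0, 0.731, 0.683, 0.0]
ft_force: [0.2, -0.4, -2.1]
grip_width: 44.0
```

Call:
carry_out(
  series=[
    [[255,0.001,0,0,0],[255,0.001,0,0,0],[255,0.0005,0,0,0],[255,0,0,0,0],[255,0,0,0,0],[255,0,0,0,0],[255,0,0,0,0],[255,0,0,0,0]],
  ],
)

```text
time_s: 27.85
ee_pos: [469.5, 59.9, 88.7]
tool_rot: [0.001, 0.731, 0.683, -0.001]
ft_force: [-2.8, -9.6, 0.2]
grip_width: 43.6
```

Call:
carry_out(
  series=[
    [[255,-0.001,0,0,0],[255,0,-0.001,0,0],[255,0,-0.001,0.001,0],[255,0,-0.0005,0.001,0],[255,0,0,0,0],[255,0,0,0,0],[255,0,0,0,0],[255,0,0,0,0]],
  ],
)

```text
time_s: 28.65
ee_pos: [467.1, 59.8, 86.6]
tool_rot: [0.0, 0.731, 0.683, -0.0]
ft_force: [0.5, -4.9, -1.3]
grip_width: 43.5
```

Call:
carry_out(
  series=[
    [[255,0,-0.0005,0,0],[255,0,-0.0005,0,0],[255,0,-0.0005,0,0],[255,0,0,0,0],[255,0,0,0,0],[255,0,0,0,0],[255,0,0,0,0],[255,0,0,0,0]],
  ],
)

```text
time_s: 29.45
ee_pos: [466.3, 60.0, 86.8]
tool_rot: [0.001, 0.731, 0.683, 0.001]
ft_force: [5.4, -4.7, -4.7]
grip_width: 43.6
```

Call:
carry_out(
  series=[
    [[255,0,0,0.0005,0],[255,0,0,0,0],[0,0,0,0,0],[0,0,0,0,0],[0,0,0,0,0],[0,0,0,0,0],[0,0,0,-0.015,0],[0,0,0,-0.03,0]],
  ],
)

```text
time_s: 30.25
ee_pos: [464.7, 60.0, 130.7]
tool_rot: [-0.001, 0.731, 0.683, -0.001]
ft_force: [-0.9, -0.2, -0.5]
grip_width: 87.4
```

Call:
carry_out(
  series=[
    [[0,0,0,-0.035,0],[0,0,0,-0.035,0],[0,-0.03,0,-0.02,0],[0,-0.04,0,0,0],[0,-0.04,0,0,0],[0,-0.02,0,0,0],[0,0,0,0,0],[0,0,0,0,0]],
  ],
)

```text
time_s: 31.05
ee_pos: [456.8, -69.7, 222.0]
tool_rot: [0.0, 0.731, 0.682, 0.0]
ft_force: [-0.1, 0.9, -0.8]
grip_width: 92.8
```

```bash
python3 - <<'E'
from h import *
i=get_image("side");t=get_image("top");cv2.imwrite("pics/top10.png",t);cv2.imwrite("pics/side10.png",i)
cv2.imwrite("pics/c10.png",np.hstack([crop(i,315,150,385,230,5.5)[:440],crop(t,310,185,390,265,5.5)[:440]]))
E
python3 plan.py 468.6 47 88 -3.9 1
```

```text
t 31.15 pos [456.9 -69.  221.7] jaw -3.86 dturn 0.001 grip 92.8 F [-0.2  0.6 -0.1] tilt [ 0.  0. -1.]
[0.1165, 0.0038, 0.1337, np.float64(0.0007)]
```

View pics/c10.png

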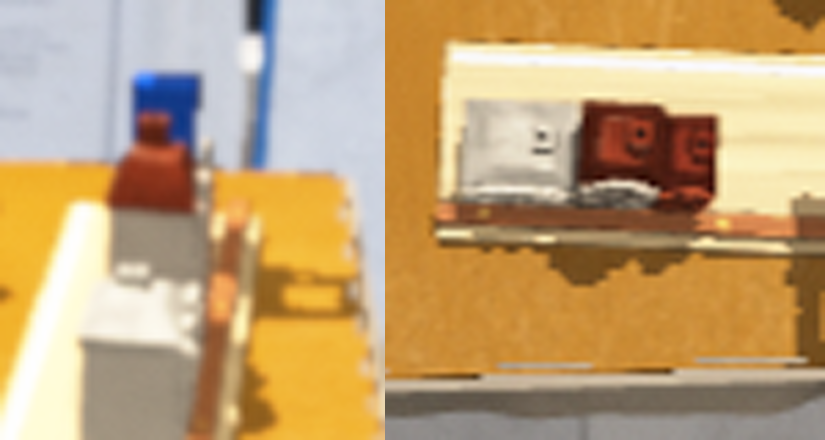

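Call:
carry_out(
  series=[
    [[0,-0.001,0.007,0.01,0],[0,0,0.0065,0.015,0],[0,0,0,0.025,0],[0,0,0,0.025,0],[0,0,0,0.025,0],[0,0,0,0.02,0],[0,0,0,0.012,0],[0,0,0,0.005,0]],
  ],
)

```text
time_s: 31.95
ee_pos: [469.8, -71.2, 82.3]
tool_rot: [-0.001, 0.731, 0.683, -0.001]
ft_force: [-0.7, 0.8, 0.5]
grip_width: 93.0
```

Call:
carry_out(
  series=[
    [[255,0,0,0,0],[255,0,0,0,0],[255,0,0,0,0],[255,0,0,0,0],[255,0,0,0,0],[255,0,0,0,0],[255,0,0,0,0],[255,0,0,0,0]],
  ],
  grip_force=15,
)

```text
time_s: 32.75
ee_pos: [471.1, -71.7, 84.3]
tool_rot: [0.001, 0.731, 0.683, 0.001]
ft_force: [7.0, -1.1, -6.0]
grip_width: 36.0
```

Call:
carry_out(
  series=[
    [[255,0.004,0.001,0,0],[255,0.012,0,0,0],[255,0.015,0,0,0],[255,0.015,0,0,0],[255,0.015,0,0,0],[255,0.015,0,0,0],[255,0.01,0,0,0],[255,0.003,0,0,0]],
  ],
  grip_force=30,
)

```text
time_s: 33.55
ee_pos: [477.4, 18.0, 84.3]
tool_rot: [0.0, 0.73, 0.683, 0.0]
ft_force: [1.7, -2.2, 2.6]
grip_width: 35.5
```

Call:
carry_out(
  series=[
    [[255,0.002,0,0,0],[255,0.002,0,0,0],[255,0.001,0,0,0],[255,0.001,0,0,0],[255,0,0,0,0],[255,0,0,0,0],[255,0,0,0,0],[255,0,0,0,0]],
  ],
)

```text
time_s: 34.35
ee_pos: [477.8, 23.0, 84.3]
tool_rot: [0.0, 0.731, 0.683, 0.0]
ft_force: [1.4, -2.4, 5.2]
grip_width: 35.9
```

Call:
carry_out(
  series=[
    [[255,0.002,0,0,0],[255,0.002,0,0,0],[255,0.001,0,0,0],[255,0.001,0,0,0],[255,0,0,0,0],[255,0,0,0,0],[255,0,0,0,0],[255,0,0,0,0]],
  ],
)

```text
time_s: 35.15
ee_pos: [478.2, 29.1, 84.3]
tool_rot: [0.0, 0.731, 0.683, 0.0]
ft_force: [2.3, -1.5, 5.3]
grip_width: 35.8
```

Call:
carry_out(
  series=[
    [[255,0.001,0,0,0],[255,0.001,0,0,0],[255,0.0005,0,0,0],[255,0,0,0,0],[255,0,0,0,0],[255,0,0,0,0],[255,0,0,0,0],[255,0,0,0,0]],
  ],
)

```text
time_s: 35.95
ee_pos: [478.4, 31.6, 84.3]
tool_rot: [0.0, 0.731, 0.683, 0.0]
ft_force: [2.9, -1.2, 5.0]
grip_width: 36.1
```

Call:
carry_out(
  series=[
    [[255,0.001,0,0,0],[255,0.001,0,0,0],[255,0.0005,0,0,0],[255,0,0,0,0],[255,0,0,0,0],[255,0,0,0,0],[255,0,0,0,0],[255,0,0,0,0]],
  ],
)

```text
time_s: 36.75
ee_pos: [478.5, 34.0, 84.3]
tool_rot: [0.0, 0.731, 0.683, 0.0]
ft_force: [2.3, -1.2, 4.4]
grip_width: 35.6
```

Call:
carry_out(
  series=[
    [[255,0.0005,0,0,0],[255,0.0005,0,0,0],[255,0,0,0,0],[255,0,0,0,0],[255,0,0,0,0],[255,0,0,0,0],[255,0,0,0,0],[255,0,0,0,0]],
  ],
)

```text
time_s: 37.55
ee_pos: [478.6, 35.0, 84.3]
tool_rot: [0.0, 0.731, 0.683, 0.0]
ft_force: [2.5, -1.8, 4.2]
grip_width: 35.5
```

Call:
carry_out(
  series=[
    [[255,0.0005,0,0,0],[255,0.0005,0,0,0],[255,0.0005,0,0,0],[255,0,0,0,0],[255,0,0,0,0],[255,0,0,0,0],[255,0,0,0,0],[255,0,0,0,0]],
  ],
)

```text
time_s: 38.35
ee_pos: [478.7, 36.4, 84.3]
tool_rot: [0.0, 0.731, 0.683, 0.0]
ft_force: [2.0, -2.9, 4.6]
grip_width: 35.9
```

```bash
python3 - <<'E'
from h import *
i=get_image("side");t=get_image("top");cv2.imwrite("pics/top11.png",t);cv2.imwrite("pics/side11.png",i)
print(state()["ft_force"],state()["ee_pos"])
cv2.imwrite("pics/c11.png",np.hstack([crop(i,315,150,385,230,5.5)[:440],crop(t,310,185,390,265,5.5)[:440]]))
E
```

```text
[ 2.70111674 -4.39627795  6.38789859] [478.69919114  36.37758664  84.30953676]
```

Call:
carry_out(
  series=[
    [[255,0.0005,0,0,0],[255,0.0005,0,0,0],[255,0,0,0,0],[255,0,0,0,0],[255,0,0,0,0],[255,0,0,0,0],[255,0,0,0,0],[255,0,0,0,0]],
  ],
)

```text
time_s: 39.25
ee_pos: [478.8, 36.9, 84.3]
tool_rot: [0.001, 0.731, 0.683, -0.0]
ft_force: [2.7, -7.3, 6.3]
grip_width: 36.0
```

Call:
carry_out(
  series=[
    [[255,0.0005,0,0,0],[255,0.0005,0,0,0],[255,0,0,0,0],[255,0,0,0,0],[255,0,0,0,0],[255,0,0,0,0],[255,0,0,0,0],[255,0,0,0,0]],
  ],
)

```text
time_s: 40.05
ee_pos: [478.8, 37.2, 84.3]
tool_rot: [0.001, 0.731, 0.682, -0.001]
ft_force: [1.2, -15.9, 4.7]
grip_width: 35.6
```

Call:
carry_out(
  series=[
    [[0,0,0,0,0],[0,0,0,0,0],[0,0,0,0,0],[0,0,0,0,0],[0,0,0,-0.02,0],[0,0,0,-0.035,0],[0,0,0,-0.04,0],[0,0,0,-0.04,0]],
  ],
)

```text
time_s: 40.85
ee_pos: [478.3, 38.7, 220.5]
tool_rot: [-0.0, 0.731, 0.683, -0.0]
ft_force: [0.8, 0.6, 1.2]
grip_width: 91.8
```

Call:
carry_out(
  series=[
    [[0,0.03,0,-0.02,0],[0,0.04,0,0,0],[0,0.045,0,0,0],[0,0.045,0,0,0],[0,0.045,0,0,0],[0,0.045,0,0,0],[0,0.02,0,0,0],[0,0,0,0,0]],
  ],
)

```text
time_s: 41.65
ee_pos: [496.7, 310.0, 238.4]
tool_rot: [-0.0, 0.73, 0.684, -0.001]
ft_force: [0.2, -0.2, -0.2]
grip_width: 93.3
```

```bash
python3 - <<'E'
from h import *
i=get_image("side");t=get_image("top");cv2.imwrite("pics/top12.png",t)
cv2.imwrite("pics/c12.png",np.hstack([crop(i,310,150,385,230,5)[:400],crop(t,315,190,395,250,5)[:400].copy() if 0 else cv2.copyMakeBorder(crop(t,315,190,395,250,5),0,100,0,0,0)]))
print(state()["ee_pos"])
E
cat > fin.py <<'E'
E
python3 chk.py pics/top13.png
```

```text
[496.99416015 307.60079725 238.82028544]
206 [('4.0 80.6', '5.6 80.1'), ('6.7 13.0', '8.3 11.8'), ('6.8 10.2', '8.5 8.9'), ('7.7 -12.3', '9.4 -13.8')]
209 [('-4.6 83.2', '-3.1 82.7'), ('-0.8 -12.5', '0.8 -14.1')]
212 [('-13.1 82.9', '-11.7 82.4'), ('-9.3 -12.7', '-7.8 -14.3')]
```

View pics/c12.png

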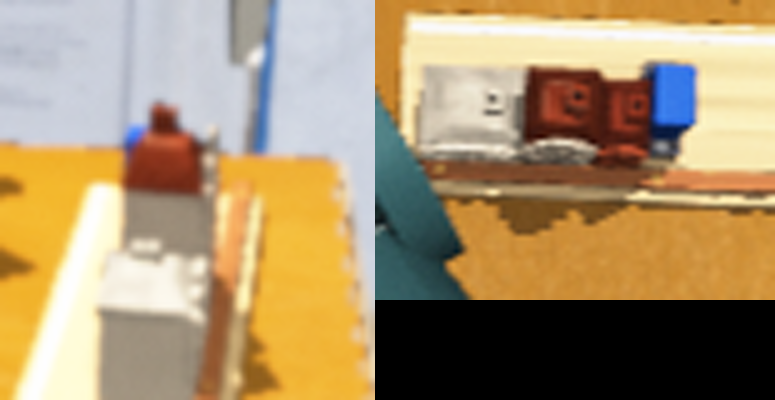

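```bash
python3 - <<'E'
from h import *
o=np.array([478.9,37.4]);X=np.array([.9977,-.068]);Y=np.array([.068,.9977])
def e(S,v,a,b,rise):
    r=S[v,a:b];g=np.diff(r)*(1 if rise else -1);k=np.argmax(g);lo,hi=r[max(k-2,0):k+1],r[k+1:k+3]
    m=(np.median(r[max(k-3,0):k])+np.median(r[k+2:k+5]))/2
    for j in range(max(k-2,0),k+3):
        if (r[j]-m)*(r[j+1]-m)<=0: return a+j+(m-r[j])/(r[j+1]-r[j])
for f in("top6","top7","top10","top13"):
    S=cv2.cvtColor(cv2.imread(f"pics/{f}.png"),cv2.COLOR_BGR2HSV)[...,1].astype(float)
    L=[]
    for v in range(206,214):
        u=e(S,v,338,356,True);L.append(np.nan if u is None else (onz("top",u,v,104)[:2]-o)@Y)
    print(f,"tall +y eave",np.round(L,1),round(np.nanmedian(L),1))
    h=cv2.cvtColor(cv2.imread(f"pics/{f}.png"),cv2.COLOR_BGR2HSV)
    m=((h[...,0]>100)&(h[...,0]<130)&(h[...,1]>120));R_=[]
    for v in range(206,214):
        c=np.flatnonzero(m[v,360:430])
        if len(c): R_.append([(onz("top",360+q,v,106)[:2]-o)@Y for q in(c.min()-.5,c.max()+.5)])
    print(" blue edges",np.round(np.median(R_,0),1))
    rm=((h[...,0]<8)|(h[...,0]>172))&(h[...,1]>110)&(h[...,2]<150)
    Q=[]
    for v in range(209,217):
        c=np.flatnonzero(rm[v,350:400])
        if len(c): Q.append((onz("top",350+c.max()+.5,v,80)[:2]-o)@Y)
    print(" red -y edge",np.round(Q,1))
for f in("side6","side10"):pass
E
```

```text
top6 tall +y eave [73.  73.2 74.6 74.2 74.5 73.8 73.7 72.8] 73.7
 blue edges [ -85.3 -121.7]
 red -y edge [30.7 30.6 30.5 30.5 33.2 33.1 33.1 33. ]
top7 tall +y eave [80.9 81.1 81.  81.2 81.8 81.7 81.3 81.1] 81.2
 blue edges [ -85.3 -120.3]
 red -y edge [39.3 39.2 39.1 39.  39.  38.9 38.8 41.6]
top10 tall +y eave [80.8 80.8 81.  81.2 81.7 81.7 81.4 81.7] 81.3
 blue edges [ -85.3 -107.6]
 red -y edge [10.6 10.6 10.5 10.4 10.3 10.2 10.2 10.1]
top13 tall +y eave [81.7 82.3 82.3 82.8 83.  82.9 82.9 82.6] 82.7
 blue edges [ 12.9 -12.3]
 red -y edge [10.6 10.6 10.5 10.4 10.3 10.2 10.2 10.1]
```

```bash
python3 -c "
from rig import *
s=state();print(s['time_s'],s['ft_force'],s['grip_width'],close_job())"
```

```text
the job is handed in; nothing more can be done
41.8 [-0.26525161  0.00608458 -0.32296907] 93.17877838639333 None
```

I closed up the row and handed the job in at 41.8 s of the 64 s allowed. No verdict came back. The gripper was open, clear of everything and reading no contact force.

**How it went:**
- **Tall house:** the first placement slipped in the fingers and left a gap of about 8 mm. I gripped it again harder, carried it against the fixed house and the rail (both contacts showed in the wrist force), and let go.
- **Red house:** I carried it from the table, set it against the tall house and the rail, and let go.
- **Blue stop:** I slid it in until it pushed on the row with about 16 N, then released it.

**Last checks (top and side pictures):**
- The row has no visible gap, and both fronts look in line against the rail.
- The tall house's side (eave) measures jig y 82.7 mm, against 82.4 mm when touching. It moved about 1.4 mm in the final squeeze, so any lean is at most about 0.013 rad.
- **Disagreements:** the red house's far edge measured 10.2 mm instead of 9.1 mm. The stop's two edges measured about 3 to 4 mm from their expected places. One top-camera pixel is about 3 mm, so I took the stop as closed from the contact force and the gap-free picture.
- The arm made no contact with the bystanders that I noticed, but I did not measure their positions at the end.

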